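# Unlatch and slide open a dust-extractor filter lid

## Robot

A 6-joint arm with a two-finger parallel gripper is mounted at the origin on the work surface. World frame = base frame: x ahead of the robot, y to its left, z up, the work surface at z = 0. Lengths are in m, angles in degrees, forces in N, time in s.
With the tool pointing down it reaches from about 0.4 to 0.825 m from the base axis. Payload 7 kg.
Tool frame: the origin (TCP) lies at the very end of the fingers, on their centre line; the grasp point (between the pads) lies 19 mm behind it (ctrl.hold_point_z is the distance from the TCP to the grasp point, in m); z points along the fingers, y is the line along which they close (so a half turn about z gives the same grasp; the last joint's range is limited). The gripper opens to 88 mm and grips with 3 to 60 N. Pads are 19 mm wide; open, the fingers measure 130 mm over their backs; the gripper's body (78 mm by 193 mm) begins 47 mm behind the grasp point.
Start: joints at [-51.503, 20.546, 0.682, 0, -70.136, -16.507], TCP at [0.253, -0.626, 0.19] pointing down, gripper open.
Joint ranges: [-176.03, 176.03], [-82.01, 121.73], [-58.28, 71.71], [-173.87, 95.51], [-174.79, -0.11], [-173.66, 173.66]. Speed limits (degrees/s): [136.94, 136.94, 172.46, 180, 180, 180].

## Interface

Orientations are given as [roll, pitch, yaw] about the fixed x, y, z axes, in that order (R = Rz(yaw) Ry(pitch) Rx(roll)).
In Python, from plant import sensors, viewer, workorder, ctrl gives the robot as it stands.
- The arm moves only by the shell command python3 -m pendant 'ROWS'. ROWS is JSON, a list of rows, each a list of 3 entries, a list of its own where there are three numbers: the opening, from -1 (shut) to 1 (fully open), so that 0 is half open, then the shift along the tool's x, y, z in m, then the turn, a rotation vector about the tool's x, y, z in degrees. A call has 1 to 10 rows; each row is the pose to reach, as a shift and turn from the pose commanded when the call began, along the tool's axes at that moment; what a row does not reach only later rows make up. A row lasts 1/12 s, in which the tool goes at most 41.7 mm and 7.16 degrees, less where a joint would pass 70% of its speed; a pose out of reach is approached as far as the arm can. A call with a gripper value outside its range is refused whole. The fingers move at their own pace and stop on an object; the grip force is fixed at half the most. Time passes only in rows, so rows that repeat a pose let the fingers close. It gives the time, the measured TCP pose, the force, the opening and the grip force at its end, in the units of the state.
- sensors.get_obs(): the state, without advancing time (a new reading comes with each control period).
- viewer.snapshot(name): name is "scene" or "side" or "wrist"; returns the picture (384x512x3 uint8, red, green, blue); there is no depth.
- viewer.camera_params(name): a dict with "fx", "fy", "cx", "cy" (pixels), "extrinsics" (4x4, takes a point from world to camera coordinates). Camera axes: x right, y up, looking along -z (the intrinsics and any distortion apply to the point x, -y, -z); pixel columns grow to the right and rows downward; lengths in m; the calibration is good to about 2 mm. A picture is of the moment at which its call begins: read the wrist's pose just before it. camera_params takes no time and is no camera call; for the wrist camera it gives the pose at the moment of the call.
- workorder.close_job(): hands the job in; it is judged then, once.
The state is a dict: "clock": time; "joint_pos": joint angles; "qvel": joint speeds; "tau": joint torques, N m; "tool_pos": TCP position; "orientation": TCP orientation; "force": force on the tool from outside, world axes, zero at the start; "moment": the same for the moment, N m; "opening": finger opening in m; "gripper_force": force on a finger pad.
Only numpy, scipy, OpenCV 4.12 (cv2) and the standard library are available. Lean on these libraries where they do the work, as an engineer would, in place of code of your own. Each camera call takes 0.05 s, during which the arm holds its last target. There are 200 camera calls.

## Task

Open the filter box of the bench dust extractor: press the red snap tab all the way down (it stays down), and only then push the blue lid along its rails, towards the rubber stop at the other end, until it is completely off its seat and the filter mouth is fully open. Nothing needs gripping: slide the lid, never lift or tip it, leave it lying flat on the box with the tab still down, and leave everything else on the bench where it stands. Finish with the hand clear.

Things in the scene. Friction and masses are not known exactly. Their poses are not given: they have to be found in the camera images.
- filter_box: Grey filter box, fixed to the bench, origin midway along y at its underside: 250 mm along y, x from -82 to +75 mm. Two aluminium runners along y, tops 70 mm above the bench, carry the lid, which slides off towards +y. Side rails, inner faces at x = -31.5 and +61.5 mm, and the rubber stop stand 10 mm higher than the runners.
- filter_lid: Loose blue lid, 90 (x) x 110 (y) x 8 mm thick, about 0.15 kg, on the runners with 1.5 mm play beside each rail. Origin: centre of its underside, at the start at x +15, y -66, z +70 mm in the box's frame, axes parallel. The red catch beyond its +y edge blocks it while the tab is up. It has left its seat when its origin is past y = +45 mm; against the stop it is at about y = +64 mm.
- lid_rib (a point): Centre of the black upright rib across the middle of the lid: 60 (x) x 8 mm (y), rising 20 mm above the lid's top (lid top 78 mm, rib top 98 mm above the bench); this point is 10 mm above the lid's top. A place to push, from its -y side; sliding takes about 1 N.
- tab_pad (a point): Centre of the top of the red snap tab's press pad, 32 (x) x 36 mm (y), outside the rail at x -58, y -3 mm of the box, 98 mm above the bench when up. It is pressed straight down 12 mm and then still stands 6 mm above the rail.
- snap_tab (a joint): How far the snap tab is pressed in: 0 = up (lid locked), 0.012 m = fully down. It moves against a steady friction of about 5 N and stays where it is left; the catch needs at least 8 mm to sink below the lid. It is counted as pressed from 10 mm.
- mouth (a point): Middle of the filter mouth (white pleats inside), 64 (x) x 84 mm (y), under the lid, at x +15, y -65, z +70 mm of the box; the seat round it ends at y = -10 mm, and a dark landing deck lies beyond.
- end_stop (a point): Middle of the face of the black rubber stop at the +y end of the rails, which the lid's +y edge meets; at x +15, y +119, z +74 mm of the box.
- doming_punch: Bystander, not to be moved: steel doming punch standing upright on the table, 28 mm wide at most, 88 mm tall; origin at the middle of its underside.
- polish_bar: Bystander, not to be moved: red-brown bar of polishing compound, 40 x 70 x 30 mm tall; origin at the middle of its underside.
- brass_collar: Bystander, not to be moved: brass collar lying flat, 44 mm outside diameter, 24 mm tall; origin at the middle of its underside.
- flux_jar: Bystander, not to be moved: small amber jar with white cap, 52 mm diameter, 70 mm tall; origin at the middle of its underside.
- screwdriver: Bystander, not to be moved: screwdriver lying on the table, along its own x; origin at the middle of its underside.
- pin_cup: Bystander, not to be moved: white ceramic cup, 72 mm across, 75 mm tall; origin at the middle of its underside.
- bench_block: Bystander, not to be moved: square steel block on a rubber base, 80 x 80 x 32 mm tall; origin at the middle of its underside.
There are look-alikes about, which are no part of the job. There is more than one size of the filter_lid; the job needs the smallest.

How it is judged (in metres and radians):
On the way, in this order (a step that is already met when the one before it is completed fails the run):
1. the snap tab is pressed down at least 10 mm while the lid is still at home on its seat (value of joint snap_tab above 0.01 m and y of filter_lid in the frame of filter_box below -0.06 m), for 0.1 s.
2. the lid is pushed off its seat, onto the landing deck (y of filter_lid in the frame of filter_box above 0.045 m), for 0.1 s.
At the end, for the whole second after the job is handed in: The lid lies flat and at rest between the rails on the landing deck, wholly off its seat (its origin 45 to 72 mm along the box's y), and the tab is still at least 9 mm down (y of filter_lid in the frame of filter_box between 0.045 and 0.072 m and x of filter_lid in the frame of filter_box between 0.008 and 0.022 m and z of filter_lid in the frame of filter_box between 0.066 and 0.073 m and angle between filter_lid's own z axis and vertical below 0.05 rad and linear speed of filter_lid below 0.01 m/s and value of joint snap_tab above 0.009 m); the robot touches nothing.
It fails at once if the lid is lifted more than 6 mm off its runners (z of filter_lid in the frame of filter_box above 0.076 m).
It fails at once if the lid is tipped more than 0.12 rad (angle between filter_lid's own z axis and vertical above 0.12 rad).
It fails at once if a bystander is moved more than 15 mm or tipped over (distance of any of doming_punch, polish_bar, brass_collar, flux_jar, screwdriver, pin_cup, bench_block from where it was at the start of the episode above 0.015 m or angle between any of doming_punch, polish_bar, brass_collar, flux_jar, pin_cup, bench_block's own z axis and vertical above 0.3 rad).
It also fails if it takes over 40 s, if anything falls off the work surface, if the arm or the gripper's body presses on something with over 40 N, if the wrist force passes 120 N, or if a joint passes its speed limit or range.

## Working session

There is one attempt and no reset: what is moved stays moved. The work goes in short steps, Python scripts to look and compute and a shell command to move; the robot and the scene stay as the last step left them, time stands still between calls to the robot, and variables do not carry over. Pictures are saved under pics/ and viewed, at most 10 in all, crops included, and the job is handed in when it is done.

```bash
mkdir -p pics
cat > h.py <<'E'
import numpy as np,cv2
from plant import sensors,viewer,workorder,ctrl
def snap(n,f):
    P=viewer.camera_params(n); im=viewer.snapshot(n); cv2.imwrite('pics/'+f+'.png',im[:,:,::-1]); np.save('pics/'+f+'.npy',im)
    np.savez('pics/'+f+'.npz',K=np.array([P['fx'],P['fy'],P['cx'],P['cy']]),E=np.array(P['extrinsics'])); return im
def load(f):
    d=np.load('pics/'+f+'.npz'); return d['K'],d['E']
def plane(f,u,v,z):
    K,E=load(f); R,t=E[:3,:3],E[:3,3]; c=-R.T@t
    d=R.T@np.array([(u-K[2])/K[0],-(v-K[3])/K[1],-1]); return c+d*(z-c[2])/d[2]
def proj(f,p):
    K,E=load(f); q=E[:3,:3]@np.array(p)+E[:3,3]; return K[2]+K[0]*q[0]/-q[2],K[3]-K[1]*q[1]/-q[2]
E
python3 - <<'E'
from h import *
a=snap('scene','s0');b=snap('side','d0')
print({k:v for k,v in viewer.camera_params('scene').items()})
o=sensors.get_obs();print(o['clock'],o['tool_pos'],o['orientation'],o['force'],o['opening'])
E
```

```text
{'fx': 482.9942626743183, 'fy': 482.9942626743183, 'cx': 254.36429226150742, 'cy': 200.26280678140364, 'extrinsics': array([[-0.23585181,  0.9717767 , -0.0048963 ,  0.12240891],
       [-0.55588634, -0.1307784 ,  0.82090644,  0.23720775],
       [ 0.79709742,  0.19633406,  0.57104172, -1.82182766],
       [ 0.        ,  0.        ,  0.        ,  1.        ]])}
0.1 [ 0.25251587 -0.62546269  0.18941634] [ 1.79916148e+02 -8.80421003e-03 -1.58017324e+02] [ 0.24373735 -1.41340411 -1.06025222] 0.08757218073882185
```

View pics/s0.png

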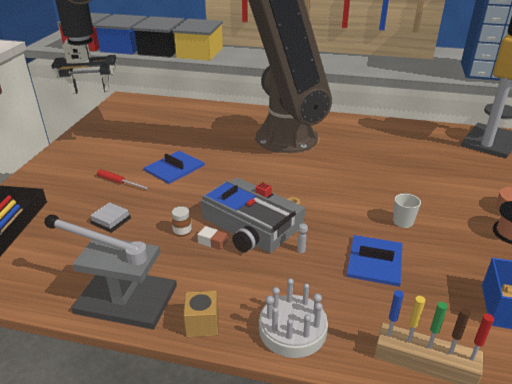

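View pics/d0.png

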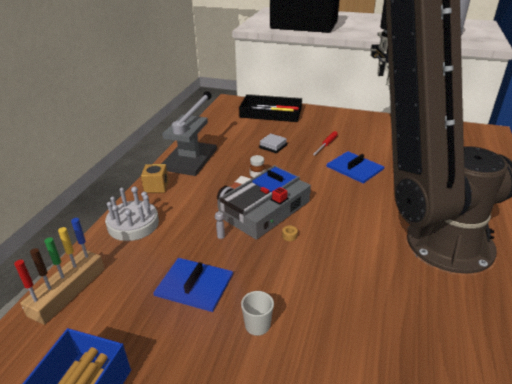

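The scene picture shows three blue lids: (232,196) on the grey box, (174,166) and (376,258) loose on the bench. The one on the box, beside the red tab at (264,190), fits the description, since it is the smallest and sits on the runners. I'll confirm that in an enlarged crop.

Run:
```python
from h import *
a=cv2.imread('pics/s0.png')[145:265,135:335]; b=cv2.imread('pics/d0.png')[140:260,190:340]
a=cv2.resize(a,None,fx=4,fy=4,interpolation=cv2.INTER_CUBIC);b=cv2.resize(b,None,fx=4,fy=4,interpolation=cv2.INTER_CUBIC)
cv2.imwrite('pics/c1.png',a);cv2.imwrite('pics/c2.png',b)
```

```text
(no output)
```

View pics/c1.png

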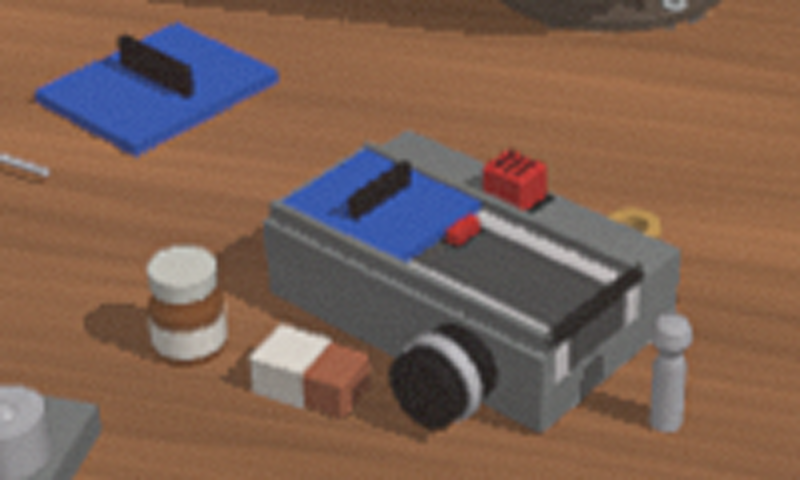

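View pics/c2.png

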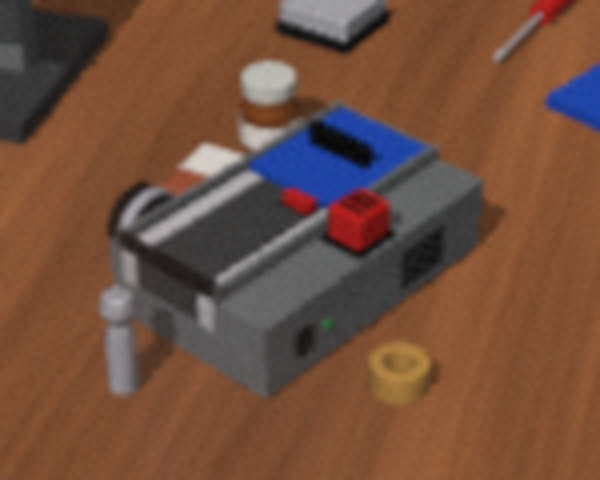

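Confirmed: the smallest lid is on the box (crop 1 corners (284,203), (368,150), (482,208), (410,259)). The red tab is at (515,175) and the catch at (463,229). The stop is at the right-hand end, and the punch, jar, polish bar and collar stand close by. Next I'll fit the box pose from rays cast through these corners.

Run:
```python
from h import *
from scipy.optimize import least_squares
L=dict(A=(-30,-121,78),B=(-30,-11,78),C=(60,-11,78),D=(60,-121,78))
obs=[('s0',135,145,dict(A=(368,150),B=(482,208),C=(410,259),D=(284,203))),('d0',190,140,dict(A=(437,150),B=(322,206),C=(250,160),D=(338,105)))]
pts=[];loc=[]
for f,ox,oy,d in obs:
    for k,(u,v) in d.items():
        p=plane(f,ox+u/4,oy+v/4,.078); pts.append(p[:2]); loc.append(np.array(L[k][:2])/1e3)
pts=np.array(pts);loc=np.array(loc)
def r(q): c,s=np.cos(q[2]),np.sin(q[2]); return (loc@np.array([[c,s],[-s,c]])+q[:2]-pts).ravel()
best=min((least_squares(r,[.6,0,a]) for a in (0,1,2,3,4,5)),key=lambda s:s.cost)
q=best.x;print(q[:2],np.degrees(q[2]));print((best.fun.reshape(-1,2)*1e3).round(1))
c,s=np.cos(q[2]),np.sin(q[2])
W=lambda x,y:(q[0]+c*x-s*y,q[1]+s*x+c*y)
for n,x,y in(('tab',-.058,-.003),('rib',.015,-.066),('lidend',.015,.064)):
  print(n,W(x,y),proj('s0',(*W(x,y),.098)),proj('d0',(*W(x,y),.098)))
for n,f,u,v in(('jar',"s0",135+182/4,145+260/4),('punch','s0',135+675/4,145+325/4)): print(n,plane(f,u,v,.07 if n=='jar' else .08))
```

```text
[0.54907335 0.00110347] -27.255451962396698
[[-3.1  1.6]
 [-6.9  0.1]
 [ 2.6 -7.9]
 [-3.2 -1.3]
 [11.2  1.4]
 [-4.3 -0.4]
 [ 4.8  2.9]
 [-1.2  3.4]]
tab (np.float64(0.49613900608436196), np.float64(0.02499813835109395)) (np.float64(264.6950579349186), np.float64(186.6127466946113)) (np.float64(277.13537200502975), np.float64(190.97851908669082))
rib (np.float64(0.5321826906392808), np.float64(-0.06443816749672997)) (np.float64(230.75276912588672), np.float64(189.47442713721162)) (np.float64(273.3788272193494), np.float64(173.32964451562037))
lidend (np.float64(0.5917172965750803), np.float64(0.051128396422377154)) (np.float64(266.42131421728874), np.float64(207.01685907956207)) (np.float64(243.2990155296268), np.float64(190.6034390136967))
jar [ 0.62111934 -0.18301914  0.07      ]
punch [0.62817661 0.15783664 0.08      ]
```

```bash
python3 -m pendant '[[-1,[-0.235,0.256,-0.03],[0,0,-20]],[-1,[-0.235,0.256,-0.03],[0,0,-20]],[-1,[-0.235,0.256,-0.03],[0,0,-20]],[-1,[-0.235,0.256,-0.03],[0,0,-20]],[-1,[-0.235,0.256,-0.03],[0,0,-20]],[-1,[-0.235,0.256,-0.03],[0,0,-20]],[-1,[-0.235,0.256,-0.03],[0,0,-20]],[-1,[-0.235,0.256,-0.03],[0,0,-20]],[-1,[-0.235,0.256,-0.03],[0,0,-20]],[-1,[-0.235,0.256,-0.03],[0,0,-20]]]'
cat >> h.py <<'E'
from scipy.spatial.transform import Rotation as Ro
def delta(p,yaw):
    o=sensors.get_obs(); R=Ro.from_euler('xyz',o['orientation'],degrees=True); G=Ro.from_euler('xyz',[180,0,yaw],degrees=True)
    print('t',o['clock'],'pos',np.round(o['tool_pos'],4),'F',np.round(o['force'],1),'shift',(R.as_matrix().T@(np.array(p)-o['tool_pos'])).round(4),'turn',(R.inv()*G).as_rotvec(degrees=True).round(2))
E
python3 -c "
from h import *
delta([.496,.025,.22],-117.3)"
```

```text
clock: 0.93
tool_pos: [0.3759, -0.2978, 0.221]
orientation: [-179.9, 0.1, -137.8]
force: [0.1, -0.5, 0.3]
opening: 0.0261
gripper_force: 0.0
t 0.9333 pos [ 0.3759 -0.2978  0.221 ] F [ 0.1 -0.5  0.3] shift [-0.3058  0.1584  0.0012] turn [ -0.08   0.06 -20.49]
```

```bash
python3 -m pendant '[[-1,[-0.306,0.158,0],[0,0,-20.5]],[-1,[-0.306,0.158,0],[0,0,-20.5]],[-1,[-0.306,0.158,0],[0,0,-20.5]],[-1,[-0.306,0.158,0],[0,0,-20.5]],[-1,[-0.306,0.158,0],[0,0,-20.5]],[-1,[-0.306,0.158,0],[0,0,-20.5]],[-1,[-0.306,0.158,0],[0,0,-20.5]],[-1,[-0.306,0.158,0],[0,0,-20.5]],[-1,[-0.306,0.158,0],[0,0,-20.5]],[-1,[-0.306,0.158,0],[0,0,-20.5]]]'
python3 -c "
from h import *
snap('wrist','w1')
delta([.496,.025,.22],-117.3)"
```

```text
clock: 1.77
tool_pos: [0.4974, 0.0238, 0.2195]
orientation: [180.0, -0.1, -117.3]
force: [0.6, 0.0, -0.4]
opening: 0.0008
gripper_force: 0.0
t 1.8167 pos [0.4967 0.0224 0.2195] F [-0.6  0.1 -0. ] shift [-0.002   0.0018 -0.0005] turn [ 0.06 -0.07 -0.09]
```

View pics/w1.png

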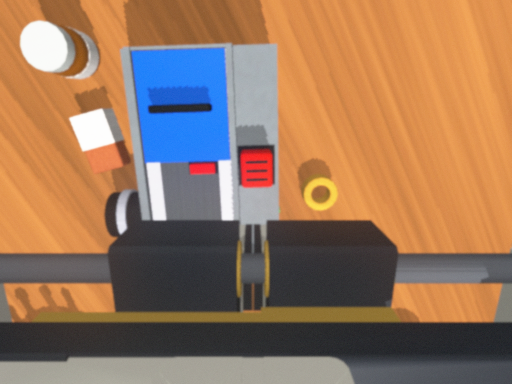

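The wrist view shows the blue lid (132–232, 46–163), its rib at (180,107), the catch at (202,168) and the pad at (257,167), all well aligned with the hand. I'll refine the pose from colour masks.

Run:
```python
from h import *
im=np.load('pics/w1.npy').astype(int);r,g,b=im[...,0],im[...,1],im[...,2]
def big(m):
    c,_=cv2.findContours(m.astype(np.uint8),cv2.RETR_EXTERNAL,cv2.CHAIN_APPROX_NONE);c=max(c,key=cv2.contourArea);return c
c=big((b>150)&(r<90)&(g<130)); box=cv2.boxPoints(cv2.minAreaRect(c));print('lid px',box.round())
P=np.array([plane('w1',*p,.078) for p in box]);print(P.round(4),'centre',P.mean(0).round(4))
hull=cv2.approxPolyDP(cv2.convexHull(c),6,True)[:,0];print('hull',hull.tolist());Q=np.array([plane('w1',*p,.078) for p in hull]);print(Q.round(4).tolist())
s=(r>150)&(g<90)&(b<90); s[:,:236]=0; s[:140]=0; s[200:]=0; s[:,285:]=0
c=big(s);rc=cv2.minAreaRect(c);print('pad',rc);print('pad',plane('w1',*rc[0],.098).round(4), [plane('w1',*p,.098).round(4).tolist() for p in cv2.boxPoints(rc)])
k=(r<50)&(g<50)&(b<60);k[:90]=0;k[125:]=0;k[:,:140]=0;k[:,225:]=0
c=big(k);rc=cv2.minAreaRect(c);print('rib',rc,[plane('w1',*p,.098).round(4).tolist() for p in cv2.boxPoints(rc)],plane('w1',*rc[0],.098).round(4))
```

```text
lid px [[130.  51.]
 [205.  42.]
 [220. 161.]
 [145. 170.]]
[[ 0.5476 -0.1362  0.078 ]
 [ 0.4786 -0.1098  0.078 ]
 [ 0.5222 -0.0019  0.078 ]
 [ 0.5983 -0.0301  0.078 ]] centre [ 0.5367 -0.0695  0.078 ]
hull [[192, 49], [212, 99], [217, 160], [145, 162], [131, 52]]
[[0.4933, -0.1104, 0.078], [0.4989, -0.0606, 0.078], [0.5246, -0.0038, 0.078], [0.5937, -0.0371, 0.078], [0.5475, -0.1353, 0.078]]
pad ((256.0, 168.0), (36.0, 32.0), 90.0)
pad [0.4901 0.0193 0.098 ] [[0.4959, -0.0042, 0.098], [0.4678, 0.0104, 0.098], [0.4842, 0.0434, 0.098], [0.5132, 0.0284, 0.098]]
rib ((179.9846649169922, 107.93284606933594), (5.268346786499023, 60.05915069580078), 88.45184326171875) [[0.5528, -0.0809, 0.098], [0.5011, -0.0559, 0.098], [0.5033, -0.0515, 0.098], [0.5553, -0.0767, 0.098]] [ 0.5281 -0.0662  0.098 ]
```

```bash
python3 -c "
from h import *
delta([.491,.018,.105],-116.2)"
```

```text
t 1.8167 pos [0.4967 0.0224 0.2195] F [-0.6  0.1 -0. ] shift [0.0064 0.0029 0.1145] turn [ 0.06 -0.07 -1.19]
```

```bash
python3 -m pendant '[[-1,[0.006,0.003,0.04],[0,0,-1.2]],[-1,[0.006,0.003,0.08],[0,0,-1.2]],[-1,[0.006,0.003,0.107],[0,0,-1.2]],[-1,[0.006,0.003,0.114],[0,0,-1.2]],[-1,[0.006,0.003,0.114],[0,0,-1.2]],[-1,[0.006,0.003,0.114],[0,0,-1.2]]]'; python3 -c "
from h import *
delta([.491,.018,.086],-116.2)"
```

```text
clock: 2.32
tool_pos: [0.4918, 0.017, 0.1074]
orientation: [-179.9, -0.0, -116.3]
force: [0.4, 0.4, 0.6]
opening: 0.0003
gripper_force: 0.0
t 2.3167 pos [0.4918 0.017  0.1074] F [0.4 0.4 0.6] shift [-0.0006  0.0012  0.0214] turn [-0.05 -0.   -0.15]
```

```bash
python3 -m pendant '[[-1,[0,0,0.005],[0,0,0]],[-1,[0,0,0.009],[0,0,0]],[-1,[0,0,0.013],[0,0,0]],[-1,[0,0,0.016],[0,0,0]],[-1,[0,0,0.019],[0,0,0]],[-1,[0,0,0.021],[0,0,0]],[-1,[0,0,0.021],[0,0,0]],[-1,[0,0,0.021],[0,0,0]]]'
```

```text
clock: 2.98
tool_pos: [0.491, 0.0177, 0.0852]
orientation: [180.0, -0.0, -116.3]
force: [-0.3, 0.1, 0.5]
opening: 0.0005
gripper_force: 0.0
```

```bash
python3 -m pendant '[[-1,[0,0,0.0015],[0,0,0]],[-1,[0,0,0.0025],[0,0,0]],[-1,[0,0,0.0025],[0,0,0]]]'; python3 -c "
from h import *
snap('wrist','w2');snap('scene','s2');delta([.491,.018,.13],-116.2)
a=cv2.imread('pics/s2.png')[145:265,185:315]; a=cv2.resize(a,None,fx=4,fy=4);b=cv2.resize(cv2.imread('pics/w2.png')[:,100:420],None,fx=.8,fy=.8)
b=cv2.copyMakeBorder(b,0,480-b.shape[0],0,0,cv2.BORDER_CONSTANT) if b.shape[0]<480 else b[:480]
cv2.imwrite('pics/m2.png',np.hstack([a,b]))"
```

```text
clock: 3.23
tool_pos: [0.491, 0.0177, 0.0826]
orientation: [180.0, -0.0, -116.3]
force: [-0.2, 0.4, -0.1]
opening: 0.0005
gripper_force: 0.0
t 3.3333 pos [0.4911 0.0177 0.0828] F [-0.2 -0.6  0.7] shift [-0.0002  0.0002 -0.0472] turn [ 0.   -0.   -0.11]
```

View pics/m2.png

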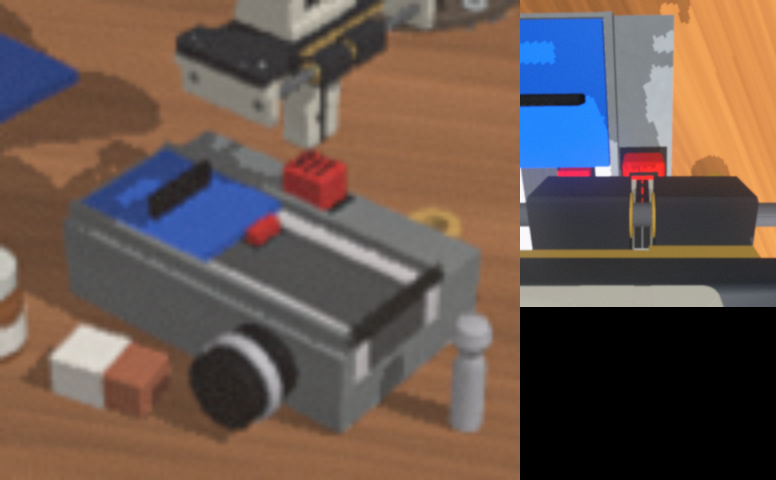

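Run:
```python
from h import *
o=sensors.get_obs();p=o['tool_pos'];print(p,o['force'],o['moment'])
for f in('s2','w2'): print(f,proj(f,p))
snap('side','d2');print('d2',proj('d2',p))
for f in ('s2','d2'): print([np.round(proj(f,(.491,.018,z)),1) for z in(.07,.098,.12)])
a=cv2.resize(cv2.imread('pics/d2.png')[130:250,210:330],None,fx=4,fy=4)
b=cv2.resize(cv2.imread('pics/w2.png')[170:330,210:300],None,fx=3,fy=3)
cv2.imwrite('pics/m3.png',np.hstack([a,b]))
```

```text
[0.49106727 0.0176908  0.08275178] [-0.20100792 -0.56592893  0.71146552] [-0.02368846  0.07418683 -0.05846552]
s2 (np.float64(262.5477889774774), np.float64(189.8136230835556))
w2 (np.float64(251.3962082046442), np.float64(216.33841035881383))
d2 (np.float64(279.34811490653016), np.float64(194.1350996303111))
[array([262.6, 193.5]), array([262.7, 185.3]), array([262.7, 178.8])]
[array([279.3, 197.7]), array([279.4, 190. ]), array([279.6, 183.7])]
```

View pics/m3.png

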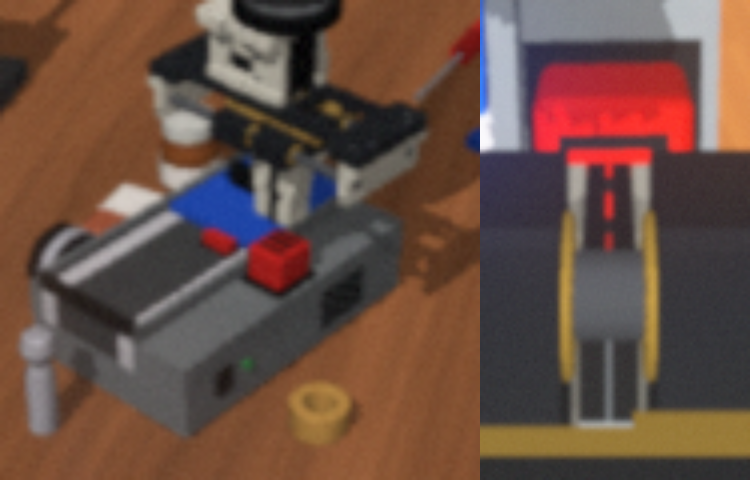

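```bash
python3 - <<'E'
from h import *
def tri(o):
    A=[];B=[]
    for f,u,v in o:
        K,E=load(f);a=np.array([(u-K[2])/K[0],-(v-K[3])/K[1]])
        for i in(0,1): A.append(E[i,:3]+a[i]*E[2,:3]);B.append(-E[i,3]-a[i]*E[2,3])
    x=np.linalg.lstsq(np.array(A),np.array(B),rcond=None)[0];return x.round(4),[np.round(proj(f,x),1) for f,_,_ in o]
print('tip',tri([('s2',185+317/4,145+138/4),('d2',210+285/4,130+220/4)]))
print('padtop',tri([('s2',185+318/4,145+165/4),('d2',210+280/4,130+246/4)]))
print('rib mid top',tri([('s0',135+380/4,145+180/4),('d0',190+343/4,140+140/4)]))
print('jar cap',tri([('s0',135+182/4,145+260/4),('d0',190+268/4,140+75/4)]))
print('start tcp in s0',proj('s0',(.2525,-.6255,.189)))
E
python3 - <<'E'
import cv2
a=cv2.imread('pics/s0.png')[20:130,30:140];cv2.imwrite('pics/m4.png',cv2.resize(a,None,fx=4,fy=4))
E
```

```text
tip (array([0.4861, 0.0205, 0.1165]), [array([264., 179.]), array([281. , 185.5])])
padtop (array([0.4886, 0.0223, 0.0949]), [array([264.3, 186. ]), array([279.9, 191.8])])
rib mid top (array([ 0.5254, -0.0686,  0.0908]), [array([230.1, 190.1]), array([275.8, 174.9])])
jar cap (array([ 0.6218, -0.1823,  0.0697]), [array([180.7, 210.3]), array([257.1, 158.5])])
start tcp in s0 (np.float64(93.13923702487787), np.float64(101.6818417853146))
```

View pics/m4.png

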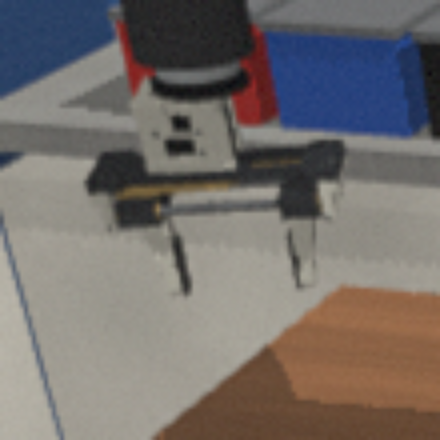

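Both views put the real fingertips at z≈0.116, about 33 mm above the reported TCP (the start picture agrees), and there is no contact force yet. So I'll carry on down, guided by the force reading.

```bash
python3 -m pendant '[[-1,[0,0,0.004],[0,0,0]],[-1,[0,0,0.008],[0,0,0]],[-1,[0,0,0.011],[0,0,0]],[-1,[0,0,0.014],[0,0,0]],[-1,[0,0,0.014],[0,0,0]]]'
```

```text
clock: 3.8
tool_pos: [0.4905, 0.0175, 0.0679]
orientation: [179.9, -0.1, -116.3]
force: [-0.3, 0.4, -0.0]
opening: 0.0001
gripper_force: 0.0
```

```bash
python3 -m pendant '[[-1,[0,0,0.002],[0,0,0]],[-1,[0,0,0.004],[0,0,0]],[-1,[0,0,0.006],[0,0,0]]]'
```

```text
clock: 4.05
tool_pos: [0.4911, 0.0177, 0.0626]
orientation: [-180.0, 0.0, -116.3]
force: [-0.4, 0.5, 0.6]
opening: 0.0007
gripper_force: 0.0
```

```bash
python3 -m pendant '[[-1,[0,0,0.002],[0,0,0]],[-1,[0,0,0.004],[0,0,0]],[-1,[0,0,0.006],[0,0,0]]]'
```

```text
clock: 4.3
tool_pos: [0.4912, 0.0177, 0.0569]
orientation: [-180.0, 0.0, -116.3]
force: [-2.3, 1.0, 3.8]
opening: 0.0
gripper_force: 2.5
```

```bash
python3 -m pendant '[[-1,[0,0,0.002],[0,0,0]],[-1,[0,0,0.004],[0,0,0]]]'
python3 - <<'E'
from h import *
snap('scene','s5');snap('side','d5')
a=cv2.resize(cv2.imread('pics/s5.png')[155:235,200:300],None,fx=4,fy=4);b=cv2.resize(cv2.imread('pics/d5.png')[160:240,230:325],None,fx=4,fy=4)
cv2.imwrite('pics/m5.png',np.hstack([a,b]))
E
```

```text
clock: 4.47
tool_pos: [0.4911, 0.0177, 0.0527]
orientation: [-180.0, 0.0, -116.3]
force: [-2.3, 1.4, 4.2]
opening: 0.0006
gripper_force: 2.5
```

View pics/m5.png

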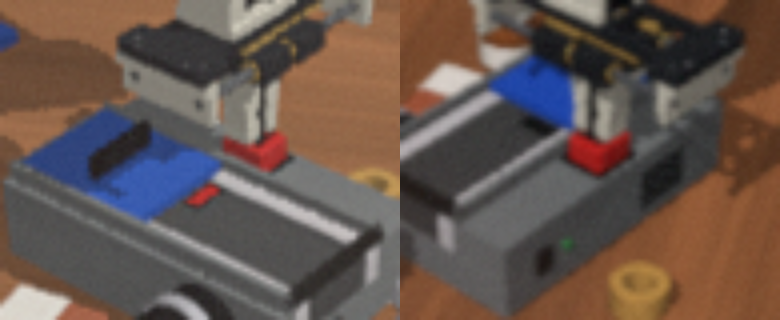

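The tip now sits on the pad and the catch is sinking. I'll keep pressing until the force rises at the hard stop.

```bash
python3 -m pendant '[[-1,[0,0,0.001],[0,0,0]],[-1,[0,0,0.002],[0,0,0]],[-1,[0,0,0.003],[0,0,0]]]'
```

```text
clock: 4.82
tool_pos: [0.4911, 0.0177, 0.0498]
orientation: [-180.0, 0.0, -116.3]
force: [-5.6, 1.7, 14.9]
opening: 0.0003
gripper_force: 8.4
```

```bash
python3 -m pendant '[[-1,[0,0,0.001],[0,0,0]],[-1,[0,0,0.002],[0,0,0]]]'
```

```text
clock: 4.98
tool_pos: [0.4912, 0.0178, 0.0496]
orientation: [-180.0, -0.0, -116.3]
force: [-15.1, 4.6, 38.4]
opening: 0.0007
gripper_force: 19.1
```

```bash
python3 -m pendant '[[-1,[0,0,-0.02],[0,0,0]],[-1,[0,0,-0.05],[0,0,0]],[-1,[0,0,-0.05],[0,0,0]],[-1,[0,0,-0.05],[0,0,0]]]'; python3 -c "
from h import *
delta([.515,-.092,.10],-116.2)"
```

```text
clock: 5.32
tool_pos: [0.4923, 0.0182, 0.0991]
orientation: [-179.9, 0.2, -116.3]
force: [-0.3, 0.1, -0.2]
opening: 0.0005
gripper_force: 0.0
t 5.3167 pos [0.4923 0.0182 0.0991] F [-0.3  0.1 -0.2] shift [ 0.0887 -0.0692 -0.001 ] turn [-0.13  0.16 -0.11]
```

```bash
python3 -m pendant '[[-1,[0.03,-0.023,0],[0,0,0]],[-1,[0.06,-0.046,0],[0,0,0]],[-1,[0.089,-0.069,0],[0,0,0]],[-1,[0.089,-0.069,0],[0,0,0]],[-1,[0.089,-0.069,0],[0,0,0]],[-1,[0.089,-0.069,0],[0,0,0]]]'
python3 - <<'E'
from h import *
delta([.515,-.092,.05],-116.2)
snap('wrist','w6');snap('scene','s6');snap('side','d6')
a=cv2.resize(cv2.imread('pics/s6.png')[150:235,195:295],None,fx=4,fy=4);b=cv2.resize(cv2.imread('pics/d6.png')[150:235,225:325],None,fx=4,fy=4)
w=cv2.imread('pics/w6.png')[:230]
w=cv2.copyMakeBorder(w,0,0,0,800-512,cv2.BORDER_CONSTANT)
cv2.imwrite('pics/m6.png',np.vstack([np.hstack([a,b]),w]))
im=np.load('pics/w6.npy').astype(int);k=(im.max(2)<45);k[225:]=0
p=sensors.get_obs()['tool_pos'];print('tip proj',proj('s6',p+[0,0,.036]),proj('d6',p+[0,0,.036]))
E
```

```text
clock: 5.82
tool_pos: [0.5127, -0.093, 0.0967]
orientation: [179.9, -0.0, -116.4]
force: [-0.5, -0.8, 0.1]
opening: 0.0002
gripper_force: 0.0
t 5.8167 pos [ 0.5127 -0.093   0.0967] F [-0.5 -0.8  0.1] shift [-0.0019 -0.0017  0.0466] turn [ 0.09 -0.05 -0.19]
tip proj (np.float64(222.80336334575776), np.float64(174.0714441364961)) (np.float64(281.7653674220404), np.float64(160.0527389211715))
```

View pics/m6.png

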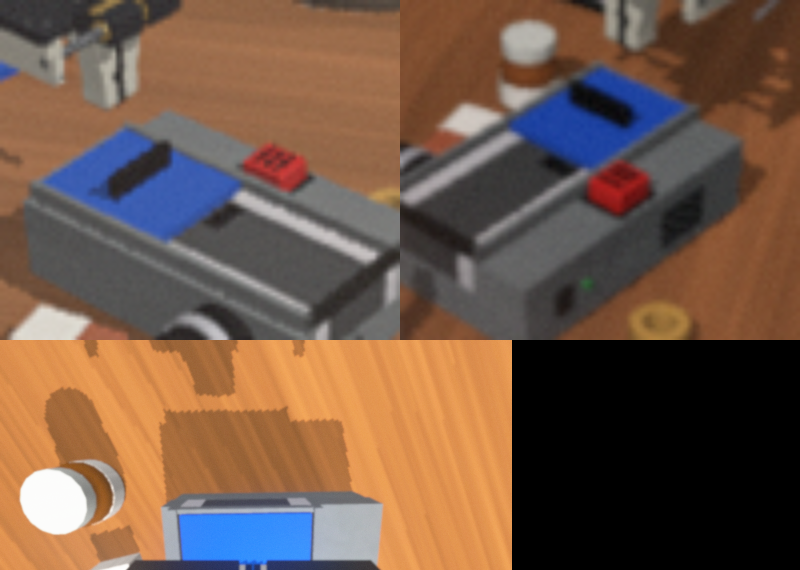

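The tab is down, the catch has gone and the lid is still home. The tip is about 30 mm behind the rib and centred on it. Next I'll lower the hand, then push.

```bash
python3 -m pendant '[[-1,[0,0,0.02],[0,0,0]],[-1,[0,0,0.035],[0,0,0]],[-1,[0,0,0.044],[0,0,0]],[-1,[0,0,0.046],[0,0,0]],[-1,[0,0,0.046],[0,0,0]]]'
```

```text
clock: 6.38
tool_pos: [0.5132, -0.0922, 0.0514]
orientation: [179.9, -0.0, -116.2]
force: [-0.4, -0.4, 0.8]
opening: 0.0005
gripper_force: 0.0
```

```bash
python3 -m pendant '[[-1,[-0.005,0,0],[0,0,0]],[-1,[-0.01,0,0],[0,0,0]],[-1,[-0.014,0,0],[0,0,0]],[-1,[-0.018,0,0],[0,0,0]],[-1,[-0.022,0,0],[0,0,0]],[-1,[-0.027,0,0],[0,0,0]],[-1,[-0.032,0,0],[0,0,0]],[-1,[-0.037,0,0],[0,0,0]],[-1,[-0.042,0,0],[0,0,0]]]'
python3 - <<'E'
from h import *
im=snap('scene','s7');c=im.astype(int);m=(c[...,2]>120)&(c[...,0]<80)
m=m.astype(np.uint8);m[:,:200]=0;m[:,310:]=0;M=cv2.moments(m,True);print('blue centroid',M['m10']/M['m00'],M['m01']/M['m00'])
c=np.load('pics/s6.npy').astype(int);m=((c[...,2]>120)&(c[...,0]<80)).astype(np.uint8);m[:,:200]=0;m[:,310:]=0;M=cv2.moments(m,True);print('before',M['m10']/M['m00'],M['m01']/M['m00'])
E
```

```text
clock: 7.13
tool_pos: [0.5323, -0.0546, 0.0518]
orientation: [180.0, -0.0, -116.3]
force: [-1.0, -1.6, 0.8]
opening: 0.0004
gripper_force: 0.5
blue centroid 239.91333333333333 149.524
before 234.71843251088535 173.0899854862119
```

```bash
python3 -m pendant '[[-1,[-0.006,0,0],[0,0,0]],[-1,[-0.012,0,0],[0,0,0]],[-1,[-0.018,0,0],[0,0,0]],[-1,[-0.024,0,0],[0,0,0]],[-1,[-0.03,0,0],[0,0,0]],[-1,[-0.036,0,0],[0,0,0]],[-1,[-0.042,0,0],[0,0,0]],[-1,[-0.048,0,0],[0,0,0]],[-1,[-0.054,0,0],[0,0,0]],[-1,[-0.06,0,0],[0,0,0]]]'
```

```text
clock: 8.02
tool_pos: [0.5589, -0.0007, 0.0517]
orientation: [180.0, -0.0, -116.3]
force: [-0.2, 0.1, -0.1]
opening: 0.0002
gripper_force: 0.2
```

```bash
python3 -m pendant '[[-1,[-0.004,0,0],[0,0,0]],[-1,[-0.008,0,0],[0,0,0]],[-1,[-0.012,0,0],[0,0,0]],[-1,[-0.016,0,0],[0,0,0]],[-1,[-0.02,0,0],[0,0,0]],[-1,[-0.024,0,0],[0,0,0]],[-1,[-0.028,0,0],[0,0,0]]]'
```

```text
clock: 8.6
tool_pos: [0.571, 0.024, 0.0517]
orientation: [180.0, -0.0, -116.3]
force: [-1.4, -0.7, 1.2]
opening: 0.0004
gripper_force: 0.7
```

```bash
for i in 1; do python3 -m pendant '[[-1,[-0.003,0,0],[0,0,0]],[-1,[-0.006,0,0],[0,0,0]],[-1,[-0.007,0,0],[0,0,0]],[-1,[-0.007,0,0],[0,0,0]]]'; done
python3 - <<'E'
from h import *
im=snap('scene','s8');c=im.astype(int);m=((c[...,2]>110)&(c[...,0]<80)&(c[...,1]<110)).astype(np.uint8);m[:,:200]=0;m[:,310:]=0;m[:175]=0
k,_=cv2.findContours(m,0,2)
for j in sorted(k,key=cv2.contourArea)[-3:]: print(cv2.contourArea(j),cv2.boundingRect(j))
# predicted lid corners for lid y=45,64
o=np.array([.527,-.067])
for d in(111,130):
  for x,y in((-45,-55),(-45,55),(45,55),(45,-55)):
    q=o+np.array([.899,-.438])*x/1e3+np.array([.438,.899])*(y+d)/1e3; print(d,(x,y),np.round(proj('s8',(*q,.078)),1))
E
```

```text
clock: 8.93
tool_pos: [0.5745, 0.0305, 0.0518]
orientation: [-180.0, 0.0, -116.3]
force: [0.6, 0.1, 0.4]
opening: 0.0004
gripper_force: 0.0
522.5 (239, 202, 52, 26)
111 (-45, -55) [255.9 194.4]
111 (-45, 55) [287.2 208.7]
111 (45, 55) [266.6 224.4]
111 (45, -55) [234.9 208.8]
130 (-45, -55) [261.1 196.8]
130 (-45, 55) [292.9 211.3]
130 (45, 55) [272.4 227.3]
130 (45, -55) [240.2 211.4]
```

The lid's blue outline (columns 239–291, bottom row 228) matches y ≈ 60 mm, well inside the window. I'll back off and lift clear.

```bash
python3 -m pendant '[[-1,[0.008,0,0],[0,0,0]],[-1,[0.016,0,0],[0,0,0]],[-1,[0.016,0,0],[0,0,0]],[-1,[0.016,0,-0.04],[0,0,0]],[-1,[0.016,0,-0.08],[0,0,0]],[-1,[0.05,0,-0.12],[0,0,0]],[-1,[0.09,0,-0.12],[0,0,0]],[-1,[0.13,0,-0.12],[0,0,0]],[-1,[0.13,0,-0.12],[0,0,0]]]'
python3 - <<'E'
from h import *
im=snap('scene','s9');c=im.astype(int);m=((c[...,2]>110)&(c[...,0]<80)&(c[...,1]<110)).astype(np.uint8);m[:,:200]=0;m[:,310:]=0;m[:175]=0
k,_=cv2.findContours(m,0,2);j=max(k,key=cv2.contourArea);print(cv2.boundingRect(j))
for f in('s6','s9'):
  a=np.load('pics/%s.npy'%f).astype(int);r=((a[...,0]>130)&(a[...,1]<70)&(a[...,2]<70)).astype(np.uint8);r[:,:245]=0;r[:,285:]=0;r[:170]=0;r[205:]=0;print(f,'tab',cv2.boundingRect(r),r.sum())
o=sensors.get_obs();print(o['clock'],o['tool_pos'],o['force'])
a,b=[np.load('pics/%s.npy'%f).astype(int) for f in('s0','s9')]
d=(abs(a-b).max(2)>60).astype(np.uint8);k,_=cv2.findContours(d,0,2);print([cv2.boundingRect(x) for x in k if cv2.contourArea(x)>15])
E
```

```text
clock: 9.73
tool_pos: [0.5139, -0.0901, 0.1732]
orientation: [-179.9, 0.1, -116.5]
force: [-0.0, 0.3, -1.1]
opening: 0.0006
gripper_force: 0.0
(239, 197, 52, 31)
s6 tab (256, 186, 16, 12) 85
s9 tab (256, 186, 16, 12) 83
9.7833 [ 0.51470718 -0.08925943  0.17275614] [ 0.18870618 -0.13926461  0.17615602]
[(208, 183, 82, 45), (0, 173, 11, 10), (225, 137, 4, 13), (214, 135, 10, 18), (183, 118, 29, 27), (291, 112, 13, 6), (307, 107, 23, 18), (208, 100, 47, 23), (328, 82, 15, 26), (73, 79, 5, 15), (259, 77, 10, 29), (51, 55, 65, 22), (320, 54, 26, 21), (197, 38, 40, 61), (198, 31, 38, 10), (258, 26, 55, 43), (308, 0, 44, 53), (272, 0, 6, 21), (194, 0, 62, 32), (56, 0, 37, 55)]
```

```bash
python3 -c "
from plant import workorder;print(workorder.close_job())"
```

```text
the job is handed in; nothing more can be done
None
```

The job is handed in, with no verdict returned: the tab was pressed to its hard stop, the lid was slid to about y = 60 mm by camera estimate, and the hand ended clear with no bystander seen to move.

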